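Move the splash guard to the bottle's bay

TASK

The amber splash guard hangs in the empty bay, held by its sprung hinge pin. Pinch the yellow tab to the grey tab to pull the pin, lift the guard straight up out of the empty bay, and drop it into the hinge saddles of the other bay, in front of the brown bottle, letting the pin spring fully home in its hole so that the guard hangs upright there. Do not knock or shift the bottle, and leave the multimeter, beaker, pliers and tape where they are.

Things in the scene. Friction and masses are not known exactly. Their poses are not given: they have to be found in the camera images.
- guard: loose splash guard, about 0.18 kg. Origin: middle of its hinge line; y along the hinge line, z up as it hangs, axes parallel to its bay's. Aluminium bar, 18 mm diameter, y = -65 to +65 mm; amber panel below, 4 mm thick, 104 mm wide, down to z = -98 mm; fixed 8 mm stub pin, 14 mm long, at the +y end; sprung 8 mm pin at -y. In a bay it has 3.5 mm play along y and can swing
- grey_tab (a point): middle of the outer face (+y) of the guard's fixed grey tab, at y = +21, z = 35 mm of the guard. The tab is 24 mm wide (x), 6 mm thick (y) and stands up from the bar to z = 52 mm
- yellow_tab (a point): middle of the outer face (-y) of the yellow tab that moves with the sprung pin, at y = -31, z = 35 mm of the guard with the pin out; 24 mm wide, 6 mm thick, z = 12 to 52 mm. Pinch both tabs from above along y, below z = 52 and above z = 14 mm: 52 mm over the outer faces with the pin out, 41 mm with it in. Held so with 30 to 60 N the guard can be carried
- hinge_pin (a joint): travel of the sprung pin with its yellow tab, in m: 0 = fully out (11 mm out of the bar's end, locked in the bay's hole), 0.0115 = fully in (flush with the bar). The spring pushes it out with 3 N at 0 and 7 N fully in, at once when let go. The guard comes out of or goes into a bay only with the pin in by over 9 mm
- pin_tip (a point): point on the sprung pin, on the hinge line, 1.5 mm short of its end; at y = -74.5 mm of the guard when the pin is out
- empty_bay: fixed open-fronted bay: 140x180 mm aluminium base 8 mm thick, white sides and back, 12 mm thick dark steel uprights at y = +/-68.5 to 80.5 mm at the front, up to 150 mm high; the guard hangs in it at the start; no bottle. Origin: centre of the underside; x to the bay's back (open front at -x), y left, z up. Hinge line along y at x = -45, z = 122 mm. The guard goes in and out straight up and down
- bottle_bay: fixed open-fronted bay: 140x180 mm aluminium base 8 mm thick, white sides and back, 12 mm thick dark steel uprights at y = +/-68.5 to 80.5 mm at the front, up to 150 mm high; brown bottle in it, no guard. Origin: centre of the underside; x to the bay's back (open front at -x), y left, z up. Hinge line along y at x = -45, z = 122 mm. The guard goes in and out straight up and down
- empty_bay_seat (a point): point of the empty bay where the guard's origin lies when it hangs there (middle of its hinge line); axes as the bay's
- bottle_bay_seat (a point): point of the bottle bay where the guard's origin lies when it hangs there (middle of its hinge line, 122 mm over the bench); axes as the bay's. Black V saddles on the inner faces of both uprights, 10 mm long along y and open upward, take the guard's bar and centre it there from up to 10 mm off in x
- bottle_bay_slot (a point): top of the straight part of the slot for the stub pin, in the bottle bay's left upright (+y), 17 mm above the hinge line: open-topped, 12 mm wide along x; above it a flared mouth about 10 mm higher
- bottle_bay_hole (a point): centre of the bottle bay's pin hole (right upright, on the hinge line, 74.5 mm to the right of the seat): closed square hole, 11 mm wide and high, through the upright
- bottle: brown bottle with black cap, 53 mm diameter, 115 mm high, loose, standing in the bottle bay behind the hinge line. Origin: centre of its underside
- multimeter: loose grey multimeter, 165x82x45 mm, lying at the left; not to be moved. Origin: centre of its underside
- beaker: loose clear plastic beaker, 68 mm diameter, 76 mm high, at the left; not to be moved. Origin: centre of its underside
- pliers: loose red-handled pliers, 161x53x14 mm, lying behind the bays; not to be moved. Origin: centre of the underside
- tape: loose roll of blue tape, 68 mm diameter, 18 mm high, lying near the front edge between the bays; not to be moved. Origin: centre of the underside
Not all that is in view belongs to the job. Of the things that look like the guard, the smaller one is meant.

How it is judged:
On the way, in this order (a step that is already met when the one before it is completed fails the run):
1. the sprung pin is pulled in (more than 9 mm) while the guard still hangs in the empty bay (origin within 8 mm of its seat) (value of joint hinge_pin above 0.009 m and distance between guard and empty_bay_seat below 0.008 m), for 0.05 s.
2. the guard is lifted out, its origin at least 50 mm above the empty bay's seat (z of guard in the frame of empty_bay_seat above 0.05 m), for 0.1 s.
At the end, for the whole second after the job is handed in: the guard hangs in the bottle bay: its origin within 6 mm of that bay's seat, the pin sprung out (joint under 2 mm) with its tip within 7 mm of the centre of the bay's pin hole, the guard within 0.2 rad of upright, and at rest (distance between guard and bottle_bay_seat below 0.006 m and distance between pin_tip and bottle_bay_hole below 0.007 m and value of joint hinge_pin below 0.002 m and angle between guard's own z axis and vertical below 0.2 rad and linear speed of guard below 0.03 m/s); the robot touches nothing.
It fails at once if the bottle is shifted by more than 15 mm or tipped by more than 0.25 rad (distance of bottle from where it was at the start of the episode above 0.015 m or angle between bottle's own z axis and vertical above 0.25 rad).
It fails at once if the multimeter, beaker, pliers or tape is moved by more than 20 mm (distance of any of multimeter, beaker, pliers, tape from where it was at the start of the episode above 0.02 m).
It also fails if it takes over 42 s, if anything falls off the work surface, if the arm or the gripper's body presses on something with over 40 N, if the wrist force passes 120 N, or if a joint passes its speed limit or range.

ROBOT

A 7-joint arm with a two-finger parallel gripper is mounted at the origin on a cart in front of the work surface, level with it; the furniture and walls round the work are solid. World frame = base frame: x ahead of the robot, y to its left, z up, the work surface at z = 0. Lengths are in m, angles in rad, forces in N, time in s.
With the tool pointing down it reaches from about 0.35 to 0.9 m from the base axis. Payload 8.1 kg.
Tool frame: the origin (TCP) lies at the centre of the arm's flange, where the gripper is bolted on; the fingertips stand 178 mm ahead of it and the grasp point (between the pads) lies 159 mm ahead of it; z points along the fingers, y is the line along which they close (so a half turn about z gives the same grasp; the last joint's range is limited). The gripper opens to 92 mm and grips with 3 to 60 N. Pads are 19 mm wide; open, the fingers measure 130 mm over their backs; the gripper's body (75 mm by 190 mm) begins 47 mm behind the grasp point.
Start: joints at [-0.103, 0.434, 0.025, 1.573, -0.012, 1.134, -0.075], TCP at [0.625, -0, 0.405] pointing down, gripper open.
Joint ranges: [-2.62, 2.62], [-0.44, 2.09], [-1.27, 1.32], [0.08, 2.57], [-1.32, 4.46], [0.12, 2], [-2.74, 2.74]. Speed limits (rad/s): [2.22, 2.22, 3.01, 3.01, 3.14, 3.14, 3.14].

INTERFACE

Orientations are given as a rotation vector (axis times angle).
In Python, from cell import arm gives the robot as it stands. The module is installed in compiled form; this text tells all that it offers.
- The arm moves only by the shell command python3 -m inch 'ROWS' [FORCE]. ROWS is text: rows parted by semicolons, each of 5 numbers parted by spaces: the shift along the tool's x, y, z in m, then the turn about the tool's z in rad, then the finger opening in m, from 0 to 0.0918. In form: x y z roll fingers; .... A call has 1 to 5 rows; each row is the pose to reach, as a shift and turn from the pose commanded when the call began, along the tool's axes at that moment; what a row does not reach only later rows make up. A row lasts 1/10 s, in which the tool goes at most 50 mm and 8.59 degrees, less where a joint would pass 70% of its speed; a pose out of reach is approached as far as the arm can. A call with a gripper value outside its range is refused whole. The fingers move at their own pace and stop on an object; FORCE is the grip in N (left out, the last holds). Time passes only in rows, so rows that repeat a pose let the fingers close. It gives the time, the measured TCP pose, the force, the opening and the grip force at its end, in the units of the state.
- arm.observe(): the state, without advancing time (a new reading comes with each control period).
- arm.get_image(name): name is "scene" or "side" or "wrist"; returns the picture (400x640x3 uint8, red, green, blue); there is no depth.
- arm.get_calibration(name): a dict with "intrinsics" (3x3 intrinsics, pixels), "pose" (4x4, takes a point from camera to world coordinates). Camera axes: x right, y up, looking along -z (the intrinsics and any distortion apply to the point x, -y, -z); pixel columns grow to the right and rows downward; lengths in m; the calibration is good to about 2 mm. A picture is of the moment at which its call begins: read the wrist's pose just before it. get_calibration takes no time and is no camera call; for the wrist camera it gives the pose at the moment of the call.
- arm.sign_off(): hands the job in; it is judged then, once.
Trained networks look in the newest picture that a camera, given by its name, has taken for a name from the list of things; names that differ only in an ending like _2 or _b are one class to them, and where a whole thing is asked for, a point or a joint stands for the part that bears it (a point fixed in the world has none). Each returns a list of dicts, best first, with "conf" (0 to 1); they miss things now and then, are a little off and sometimes report something else, mostly with a low value. They report only what shows in the picture. A call takes as long as a camera call. They do not tell look-alikes from the thing itself.
- arm.look_for(camera, query): "point" ([row, column] in pixels, amid what is visible of it).
- arm.silhouettes(camera, query): "region" (400x640 bool, what is visible of it) and "point" ([row, column] in pixels, amid what is visible of it).
- arm.place_of(camera, query): "point" ([row, column] in pixels: a listed point, or the origin of a listed thing).
The state is a dict: "clock": time; "joints": joint angles; "dq": joint speeds; "joint_efforts": joint torques, N m; "position": TCP position; "ee_rot": TCP orientation; "force": force on the tool from outside, world axes, zero at the start; "ft_torque": the same for the moment, N m; "width": opening from 0.0 (shut) to 1.0 (fully open); "gripper_force": force on a finger pad.
Only numpy, scipy, OpenCV 4.12 (cv2) and the standard library are available. Lean on these libraries where they do the work, as an engineer would, in place of code of your own. Each camera call takes 0.05 s, during which the arm holds its last target. There are 200 camera calls.

## Working session

There is one attempt and no reset: what is moved stays moved. The work goes in short steps, Python scripts to look and compute and a shell command to move; the robot and the scene stay as the last step left them, time stands still between calls to the robot, and variables do not carry over. Pictures are saved under pics/ and viewed, at most 14 in all, crops included, and the job is handed in when it is done.

```bash
mkdir -p pics; cat > h.py <<'E'
import numpy as np, cv2
from cell import arm
def save(cam,name):
    im=arm.get_image(cam); cv2.imwrite('pics/'+name,im[:,:,::-1]); return im
def ray(cam,pt,cal=None):
    c=cal or arm.get_calibration(cam); K=np.array(c['intrinsics']); P=np.array(c['pose'])
    v=np.linalg.solve(K,[pt[1],pt[0],1.]); d=P[:3,:3]@[v[0],-v[1],-v[2]]
    return P[:3,3],d/np.linalg.norm(d)
def onz(cam,pt,z,cal=None):
    o,d=ray(cam,pt,cal); return o+d*(z-o[2])/d[2]
def proj(cam,X,cal=None):
    c=cal or arm.get_calibration(cam); K=np.array(c['intrinsics']); P=np.array(c['pose'])
    q=P[:3,:3].T@(np.array(X)-P[:3,3]); q=K@[q[0],-q[1],-q[2]]; return q[[1,0]]/q[2]
def tri(obs):
    A=np.zeros((3,3));b=np.zeros(3)
    for o,d in obs:
        M=np.eye(3)-np.outer(d,d);A+=M;b+=M@o
    return np.linalg.solve(A,b)
E
python3 - <<'E'
from h import *
np.set_printoptions(precision=3,suppress=True)
a=[save(c,c+'0.png') for c in('scene','side','wrist')]
s=arm.observe();print(s['clock'],s['position'],s['ee_rot'],s['force'],s['width'])
for c in('scene','side','wrist'):
    k=arm.get_calibration(c);print(c,k)
    for q in('grey_tab','yellow_tab','empty_bay_seat','bottle_bay_seat','bottle_bay_hole','bottle_bay_slot','guard','bottle'):
        print(c,q,[(np.round(r['point']),round(r['conf'],2)) for r in arm.place_of(c,q)[:4]])
w=np.vstack([a[0],a[1]]);cv2.imwrite('pics/both.png',cv2.resize(w,(640,800))[:,:,::-1])
E
```

```text
0.15 [ 0.625 -0.     0.404] [-2.221 -2.221  0.001] [ 0.365 -0.484 -0.583] 0.9965868177742144
scene {'intrinsics': array([[518.196,   0.   , 318.959],
       [  0.   , 518.196, 202.788],
       [  0.   ,   0.   ,   1.   ]]), 'pose': array([[ 0.716,  0.496, -0.49 , -0.385],
       [-0.697,  0.487, -0.526, -0.823],
       [-0.022,  0.719,  0.695,  1.44 ],
       [ 0.   ,  0.   ,  0.   ,  1.   ]])}
scene grey_tab [(array([190., 320.]), 0.91), (array([142., 222.]), 0.69), (array([255., 365.]), 0.51)]
scene yellow_tab [(array([152., 217.]), 0.55), (array([201., 331.]), 0.47), (array([274., 385.]), 0.41)]
scene empty_bay_seat [(array([207., 326.]), 0.84)]
scene bottle_bay_seat [(array([191., 319.]), 0.66), (array([268., 381.]), 0.61)]
scene bottle_bay_hole [(array([276., 402.]), 0.65), (array([255., 364.]), 0.16)]
scene bottle_bay_slot [(array([252., 364.]), 0.93)]
scene guard [(array([203., 325.]), 0.63)]
scene bottle [(array([271., 386.]), 0.77)]
side {'intrinsics': array([[455.719,   0.   , 313.909],
       [  0.   , 455.719, 199.062],
       [  0.   ,   0.   ,   1.   ]]), 'pose': array(
[... 501 characters left out ...]
, 0.73), (array([295., 357.]), 0.6)]
side guard [(array([152., 244.]), 0.9), (array([205., 318.]), 0.84)]
side bottle [(array([294., 359.]), 0.68)]
wrist {'intrinsics': array([[350.295,   0.   , 320.283],
       [  0.   , 350.295, 194.387],
       [  0.   ,   0.   ,   1.   ]]), 'pose': array([[ 1.   , -0.001, -0.001,  0.626],
       [ 0.001,  0.969,  0.246,  0.066],
       [ 0.   , -0.246,  0.969,  0.385],
       [ 0.   ,  0.   ,  0.   ,  1.   ]])}
wrist grey_tab []
wrist yellow_tab [(array([  0., 201.]), 0.82)]
wrist empty_bay_seat []
wrist bottle_bay_seat []
wrist bottle_bay_hole []
wrist bottle_bay_slot [(array([296., 259.]), 0.31)]
wrist guard []
wrist bottle [(array([297., 259.]), 0.6)]
```

View pics/scene0.png

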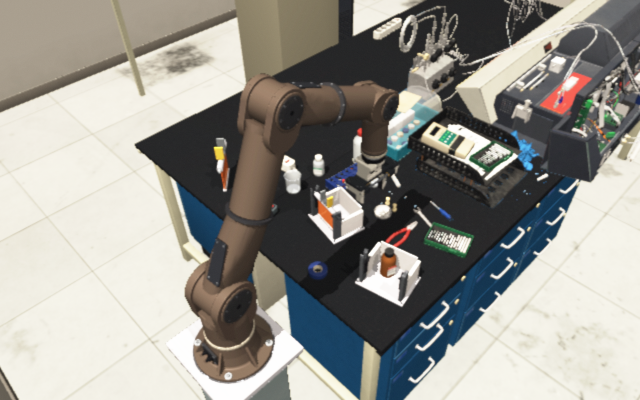

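View pics/side0.png

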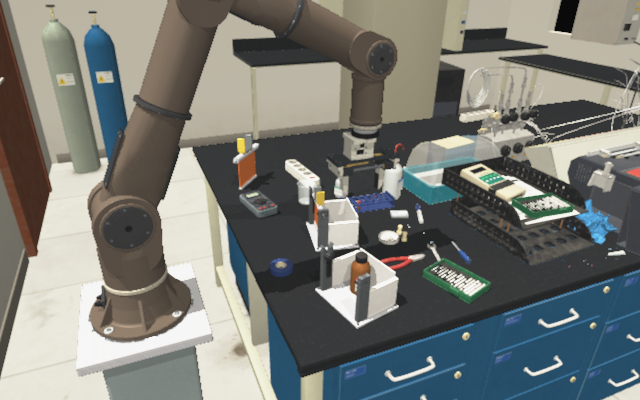

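View pics/wrist0.png

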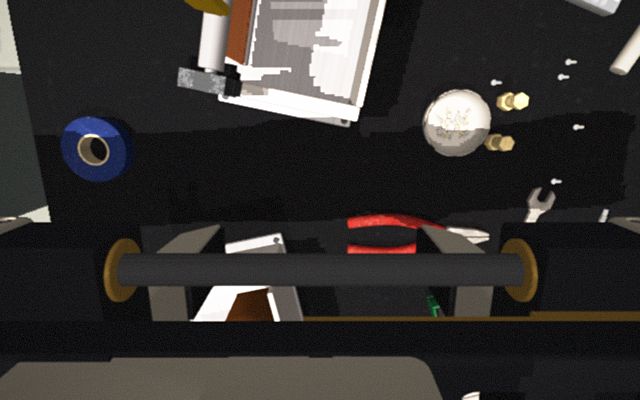

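Two things look like the guard. One is in the white bay, at scene (203,325) and side (205,318). The other is bigger and stands at the left, at scene (155,220) and side (152,244). The one hanging in the bottleless bay fits the description. I'll triangulate it and check both in an enlarged crop.

```bash
python3 - <<'E'
from h import *
np.set_printoptions(precision=4,suppress=True)
P={'grey':((190,320),(188,314)),'yellow':((201,331),(197,318)),'eseat':((207,326),(202,317)),'guard':((203,325),(205,318)),
'bseat':((268,381),(267,342)),'hole':((276,402),(282,364)),'slot':((252,364),(248,327)),'bottle':((271,386),(294,359)),'biggrey':((142,222),(138,247)),'bigyel':((152,217),(146,241))}
for k,(a,b) in P.items(): print(k,tri([ray('scene',a),ray('side',b)]))
for q in('empty_bay','bottle_bay'):
  for c in('scene','side'):
    print(q,c,[(r['point'],round(r['conf'],2)) for r in arm.place_of(c,q)[:3]])
s=cv2.imread('pics/scene0.png');d=cv2.imread('pics/side0.png')
f=lambda im,r,c,n=60:cv2.resize(im[r-n:r+n,c-n:c+n],(390,290) if 0 else (290,290),interpolation=cv2.INTER_CUBIC)
g=np.vstack([np.hstack([f(s,200,330),f(d,205,325)]),np.hstack([f(s,275,390),f(d,160,245)])])
cv2.imwrite('pics/crop1.png',g)
E
```

```text
grey [0.5617 0.1892 0.1609]
yellow [0.5448 0.1161 0.1661]
eseat [0.5417 0.1318 0.1364]
guard [0.5661 0.1676 0.1082]
bseat [ 0.4803 -0.1813  0.1153]
hole [ 0.5086 -0.2466  0.1067]
slot [ 0.4756 -0.1069  0.1317]
bottle [ 0.5645 -0.1384 -0.0216]
biggrey [0.4644 0.644  0.192 ]
bigyel [0.4362 0.6444 0.1605]
empty_bay scene [([225.3, 333.0], 0.68)]
empty_bay side [([233.2, 330.4], 0.62), ([204.7, 317.6], 0.17)]
bottle_bay scene [([281.2, 385.9], 0.89)]
bottle_bay side [([302.0, 355.5], 0.68)]
```

View pics/crop1.png

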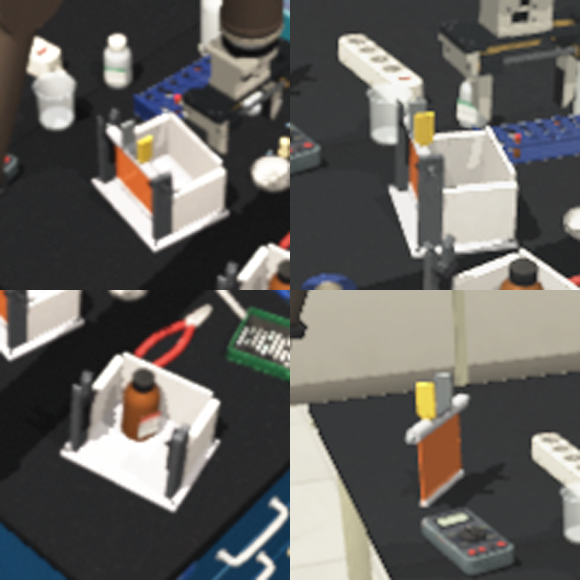

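The crop shows that the bay at top left holds a hanging amber panel with grey and yellow tabs. The bigger one (bottom right) stands free behind the multimeter at side (155,243), so it is the look-alike. The guard meant is the one in the bay, near (0.55, 0.15). I'll turn the tool and look from above it.

```bash
python3 -m inch '0.03 0 0 -0.14 0.0918; 0.06 0 0 -0.28 0.0918; 0.09 0 0 -0.42 0.0918; 0.12 0 0 -0.56 0.0918; 0.15 0 0 -0.70 0.0918'; python3 -m inch '0 0 0 -0.14 0.0918; 0 0 0 -0.28 0.0918; 0 0 0 -0.42 0.0918; 0 0 0 -0.56 0.0918; 0 0 0 -0.67 0.0918'
python3 - <<'E'
from h import *
np.set_printoptions(precision=4,suppress=True)
s=arm.observe();print(s['clock'],s['position'],s['ee_rot'],s['joints'])
cal=arm.get_calibration('wrist');print(cal['pose'])
im=save('wrist','w1.png')
for q,z in(('grey_tab',.157),('yellow_tab',.157),('empty_bay_seat',.122),('guard',.122)):
    print(q,[(np.round(r['point'],1),round(r['conf'],2),onz('wrist',r['point'],z,cal)) for r in arm.place_of('wrist',q)[:3]])
E
```

```text
clock: 2.05
position: [0.6249, 0.1511, 0.4048]
ee_rot: [1.317, 2.852, 0.0]
force: [-0.0, 0.4, -1.0]
width: 0.999
gripper_force: 0.0
clock: 2.55
position: [0.625, 0.1499, 0.4047]
ee_rot: [0.306, 3.127, -0.0]
force: [0.5, -0.3, 0.1]
width: 1.002
gripper_force: 0.0
2.55 [0.625  0.1499 0.4047] [ 0.3064  3.1266 -0.0001] [-0.112   0.4878 -0.3136  1.5042  0.1575  1.1744  0.9232]
[[ 0.1927 -0.9511 -0.2415  0.5619]
 [ 0.9812  0.1868  0.0473  0.1627]
 [ 0.0001 -0.2461  0.9692  0.3851]
 [ 0.      0.      0.      1.    ]]
grey_tab [(array([106.8, 338.9]), 0.89, array([0.565 , 0.1741, 0.157 ]))]
yellow_tab [(array([104.1, 258.9]), 0.56, array([0.5536, 0.1249, 0.157 ]))]
empty_bay_seat [(array([108.2, 308.3]), 0.76, array([0.5621, 0.1537, 0.122 ])), (array([110.2, 308.4]), 0.73, array([0.5635, 0.1535, 0.122 ]))]
guard [(array([109. , 308.8]), 0.7, array([0.5627, 0.154 , 0.122 ]))]
```

View pics/w1.png

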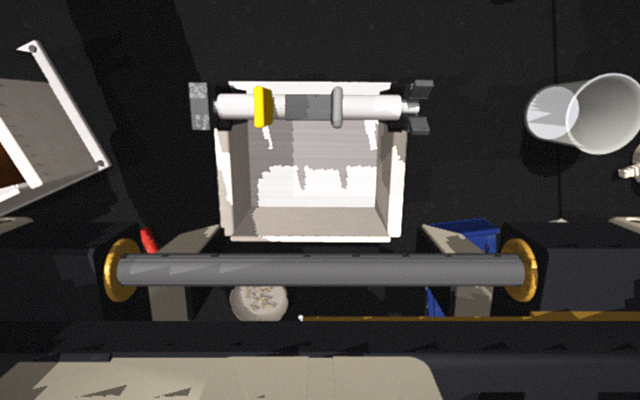

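The wrist picture shows the guard square to the tool: yellow tab at (104,262), grey tab at (106,337), bar centred at about (107,308). The tab spacing and height match the description. I'll centre 1 mm to the +y side of the hinge middle, open to 75 mm and descend.

```bash
python3 -m inch '0.031 -0.004 0 0 0.075; 0.063 -0.008 0 0 0.075; 0.063 -0.008 0.02 0 0.075; 0.063 -0.008 0.04 0 0.075; 0.063 -0.008 0.04 0 0.075'
python3 - <<'E'
from h import *
np.set_printoptions(precision=4,suppress=True)
s=arm.observe();print(s['position'],s['ee_rot'],s['width'])
R=cv2.Rodrigues(np.array(s['ee_rot']))[0];print(R)
G=np.array([.5625,.1537,.122]);print('guard in tool',R.T@(G-s['position']))
cal=arm.get_calibration('wrist');im=save('wrist','w2.png')
for q,z in(('grey_tab',.157),('yellow_tab',.157),('guard',.122)):
    for r in arm.place_of('wrist',q)[:2]: print(q,np.round(r['point'],1),round(r['conf'],2),(p:=onz('wrist',r['point'],z,cal)),R.T@(p-s['position']))
E
```

```text
clock: 3.3
position: [0.5608, 0.1543, 0.3627]
ee_rot: [-0.318, -3.122, 0.003]
force: [-0.8, -0.9, 0.1]
width: 0.819
gripper_force: 0.0
[0.5608 0.1543 0.3627] [-0.3176 -3.122   0.003 ] 0.8193786597756462
[[-0.9795  0.2013 -0.0036]
 [ 0.2013  0.9795 -0.0015]
 [ 0.0033 -0.0022 -1.    ]]
guard in tool [-0.0026  0.0003  0.2407]
grey_tab [227.2 359.9] 0.66 [0.5663 0.1758 0.157 ] [-0.0017  0.0226  0.2056]
yellow_tab [223.1 267.9] 0.71 [0.5536 0.1258 0.157 ] [ 0.0006 -0.0289  0.2058]
guard [212.5 320.5] 0.69 [0.5639 0.1537 0.122 ] [-0.004   0.0006  0.2407]
```

View pics/w2.png

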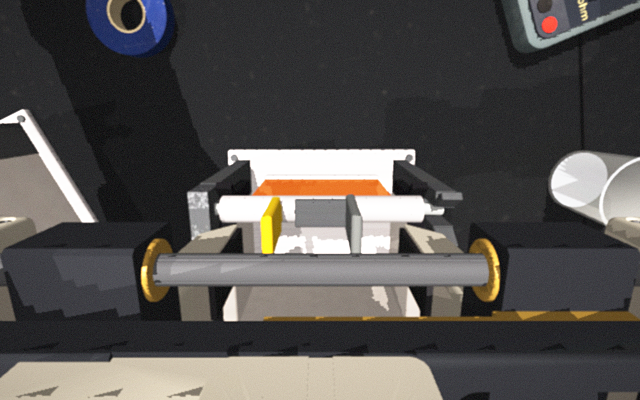

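The view shows the tabs centred between the fingers, yellow at (225,270) and grey at (228,355), and the uprights sit outside them. I'll descend and pinch.

```bash
python3 -m inch '-0.002 0.001 0.015 0 0.075; -0.002 0.001 0.03 0 0.075; -0.002 0.001 0.042 0 0.075; -0.002 0.001 0.042 0 0.075; -0.002 0.001 0.042 0 0.068' 45; python3 -m inch '0 0 0 0 0.056; 0 0 0 0 0.048; 0 0 0 0 0.036; 0 0 0 0 0.036; 0 0 0 0 0.036'; python3 -m inch '0 0 0 0 0.036; 0 0 0 0 0.036; 0 0 0 0 0.036'
```

```text
clock: 4.0
position: [0.5639, 0.1553, 0.3226]
ee_rot: [-0.315, -3.125, 0.0]
force: [0.5, 0.3, -0.3]
width: 0.772
gripper_force: 0.0
clock: 4.5
position: [0.5642, 0.1559, 0.3237]
ee_rot: [0.314, 3.124, 0.002]
force: [-0.7, 0.9, 6.3]
width: 0.434
gripper_force: 45.0
clock: 4.8
position: [0.5642, 0.1559, 0.3237]
ee_rot: [0.314, 3.124, 0.002]
force: [0.1, -0.1, 5.6]
width: 0.429
gripper_force: 45.0
```

Gripped at 39.5 mm with the pin in. I'll lift gently, then check.

```bash
python3 -m inch '0 0 -0.01 0 0.036; 0 0 -0.025 0 0.036; 0 0 -0.045 0 0.036; 0 0 -0.065 0 0.036; 0 0 -0.085 0 0.036'; python3 -m inch '0 0 -0.02 0 0.036; 0 0 -0.04 0 0.036; 0 0 -0.06 0 0.036; 0 0 -0.08 0 0.036; 0 0 -0.08 0 0.036'
python3 - <<'E'
from h import *
np.set_printoptions(precision=4,suppress=True)
a=save('side','s3.png');b=save('scene','c3.png');save('wrist','w3.png')
f=lambda im,r,c:cv2.resize(im[r-75:r+75,c-100:c+100],(400,300),interpolation=cv2.INTER_CUBIC)
cv2.imwrite('pics/m3.png',np.vstack([np.hstack([f(a,170,310),f(b,180,320)]),np.hstack([f(a,280,350),f(b,270,385)])])[:,:,::-1])
# bottle bay
for c in('scene','side'):
  for q in('bottle_bay','bottle_bay_seat','bottle_bay_hole','bottle_bay_slot','guard','pin_tip'):
    print(c,q,[(np.round(r['point'],1),round(r['conf'],2)) for r in arm.place_of(c,q)[:3]])
E
```

```text
clock: 5.3
position: [0.5636, 0.1554, 0.4088]
ee_rot: [-0.314, -3.125, -0.0]
force: [-0.9, 0.5, -2.1]
width: 0.427
gripper_force: 45.0
clock: 5.8
position: [0.564, 0.1558, 0.4907]
ee_rot: [0.314, 3.122, 0.003]
force: [0.8, 0.0, -2.6]
width: 0.429
gripper_force: 45.0
scene bottle_bay [(array([280.1, 388.2]), 0.63)]
scene bottle_bay_seat [(array([266.6, 382.6]), 0.62)]
scene bottle_bay_hole [(array([277.4, 404.4]), 0.6)]
scene bottle_bay_slot [(array([256.1, 366.7]), 0.96)]
scene guard [(array([167.4, 323.7]), 0.83), (array([154.8, 219.3]), 0.7)]
scene pin_tip [(array([173.6, 218.9]), 0.61), (array([254.2, 362.5]), 0.6)]
side bottle_bay [(array([300.9, 356.9]), 0.65)]
side bottle_bay_seat [(array([267.3, 346.5]), 0.66)]
side bottle_bay_hole [(array([280.6, 366.2]), 0.92), (array([248.7, 328.6]), 0.73), (array([266.1, 348.5]), 0.62)]
side bottle_bay_slot [(array([245.8, 327.8]), 0.97)]
side guard [(array([151.2, 245.7]), 0.9), (array([156.7, 321.3]), 0.57)]
side pin_tip [(array([160.2, 236.5]), 0.51), (array([162.8, 323.5]), 0.45)]
```

View pics/m3.png

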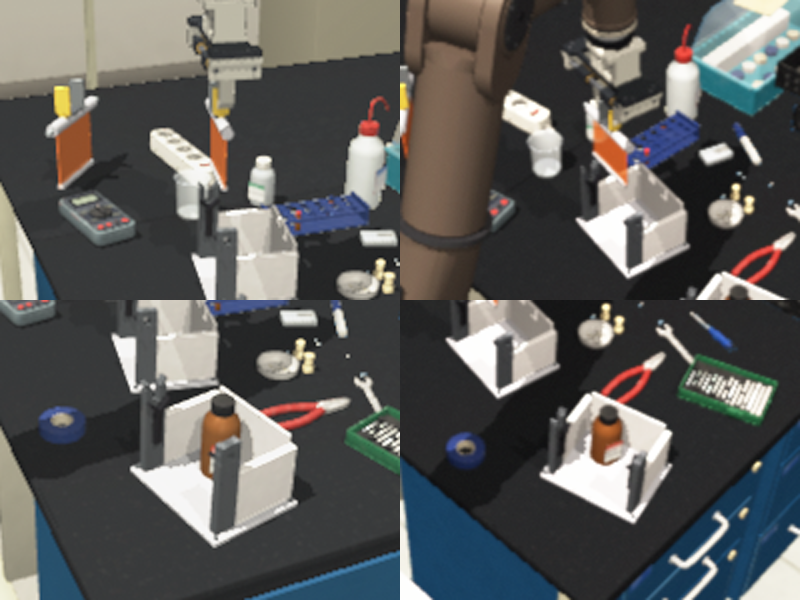

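The guard hangs cleanly from the gripper above the empty bay (side crop (210,140)), and the bottle bay is undisturbed. Next is locating the bottle bay.

```bash
python3 - <<'E'
from h import *
np.set_printoptions(precision=4,suppress=True)
for n,a,b,z in(('seat',(266.6,382.6),(267.3,346.5),.122),('hole',(277.4,404.4),(280.6,366.2),.122),('slot',(256.1,366.7),(245.8,327.8),.139),('bay',(280.1,388.2),(300.9,356.9),0)):
    print(n,tri([ray('scene',a),ray('side',b)]),onz('scene',a,z),onz('side',b,z))
s=arm.observe();R=cv2.Rodrigues(np.array(s['ee_rot']))[0];print(s['position'],R,s['joints'])
E
```

```text
seat [ 0.4947 -0.1771  0.1072] [ 0.4819 -0.1849  0.122 ] [ 0.4879 -0.1939  0.122 ]
hole [ 0.5036 -0.2609  0.1203] [ 0.4972 -0.2625  0.122 ] [ 0.5078 -0.2602  0.122 ]
slot [ 0.4596 -0.1361  0.1556] [ 0.4675 -0.128   0.139 ] [ 0.4736 -0.1106  0.139 ]
bay [ 0.5373 -0.1729 -0.0136] [ 0.5306 -0.1785  0.    ] [ 0.5271 -0.1884  0.    ]
[0.5638 0.1553 0.4877] [[-0.9799  0.1995  0.    ]
 [ 0.1995  0.9799 -0.    ]
 [-0.     -0.     -1.    ]] [-0.1159  0.3402 -0.3374  1.5243  0.115   1.2967  0.9033]
```

```bash
python3 -m inch '-0.002 -0.02 0 -0.04 0.036; -0.007 -0.05 0 -0.08 0.036; -0.013 -0.085 0 -0.12 0.036; -0.019 -0.12 0 -0.17 0.036; -0.025 -0.16 0 -0.21 0.036'; python3 -m inch '-0.038 -0.029 0 -0.05 0.036; -0.046 -0.063 0 -0.1 0.036; -0.053 -0.1 0 -0.14 0.036; -0.059 -0.13 0 -0.18 0.036; -0.063 -0.15 0 -0.218 0.036'
cat > m.py <<'E'
from h import *
import sys
np.set_printoptions(precision=4,suppress=True)
s=arm.observe();print(s['clock'],s['position'],s['width'],s['gripper_force'],s['joints'])
R=cv2.Rodrigues(np.array(s['ee_rot']))[0];print('tool y',R[:,1],'z',R[:,2])
cal=arm.get_calibration('wrist');save('wrist',sys.argv[1])
for q,z in(('bottle_bay_seat',.122),('bottle_bay_hole',.122),('bottle_bay_slot',.139),('bottle_bay',0)):
    for r in arm.place_of('wrist',q)[:2]: print(q,np.round(r['point'],1),round(r['conf'],2),(p:=onz('wrist',r['point'],z,cal)),'tool',R.T@(p-s['position']))
E
python3 m.py w4.png
```

```text
clock: 7.05
position: [0.5562, -0.0072, 0.4879]
ee_rot: [-0.02, 3.141, 0.001]
force: [0.6, 0.1, -1.9]
width: 0.43
gripper_force: 45.0
clock: 7.55
position: [0.6209, -0.1591, 0.4874]
ee_rot: [0.354, -3.121, 0.002]
force: [0.1, 0.5, -1.8]
width: 0.423
gripper_force: 45.0
7.55 [ 0.6209 -0.1591  0.4874] 0.4231459521812477 44.96131181716919 [ 0.3542  0.4328 -0.2873  1.383   0.1234  1.3435  1.8608]
tool y [-0.2239  0.9746 -0.001 ] z [-0.0003 -0.0011 -1.    ]
bottle_bay_hole [ 19.8 241.3] 0.78 [ 0.501  -0.2606  0.122 ] tool [ 0.1394 -0.0718  0.3656]
bottle_bay_hole [ 15.  408.2] 0.29 [ 0.4632 -0.1147  0.122 ] tool [0.1436 0.0789 0.3654]
bottle_bay_slot [ 17.1 407.2] 0.57 [ 0.4696 -0.118   0.139 ] tool [0.138  0.0742 0.3484]
bottle_bay [ 85.4 320. ] 0.64 [ 0.5339 -0.1802  0.    ] tool [ 0.0893 -0.0006  0.4875]
```

View pics/w4.png

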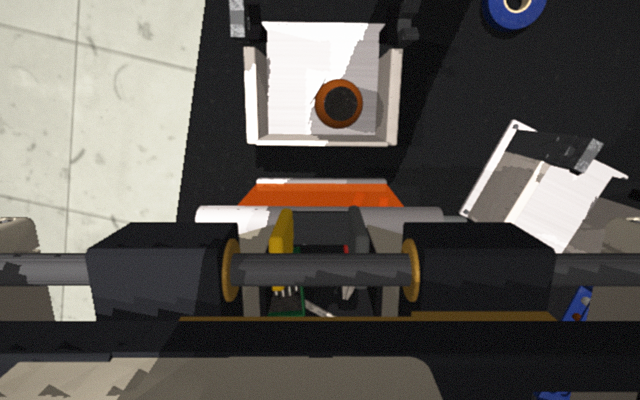

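The bottle bay sits square to the tool: uprights at (18,240) and (18,408), bottle at (103,340), and the guard bar in hand spans columns 197–443. I'll move forward for a better look.

```bash
python3 -m inch '0.015 0 0 0 0.036; 0.035 0 0 0 0.036; 0.055 0 0 0 0.036; 0.068 0 0 0 0.036; 0.068 0 0 0 0.036'
python3 m.py w5.png
```

```text
clock: 8.3
position: [0.5533, -0.1709, 0.4884]
ee_rot: [-0.356, 3.121, -0.001]
force: [0.1, 0.5, -2.0]
width: 0.429
gripper_force: 45.0
8.3 [ 0.5533 -0.1709  0.4884] 0.4294874481954946 44.96012270450592 [ 0.4238  0.3251 -0.2954  1.54    0.0975  1.2906  1.9138]
tool y [-0.225   0.9744 -0.0007] z [ 0.0002 -0.0006 -1.    ]
bottle_bay_seat [ 98.6 316.9] 0.81 [ 0.4852 -0.1905  0.122 ] tool [ 0.0708 -0.0035  0.3664]
bottle_bay_hole [ 98.8 240.6] 0.82 [ 0.5019 -0.2614  0.122 ] tool [ 0.0705 -0.0764  0.3664]
bottle_bay_slot [101.2 401.4] 0.9 [ 0.4703 -0.1148  0.139 ] tool [0.0683 0.0735 0.3493]
bottle_bay [139.6 316.8] 0.55 [ 0.5346 -0.1805  0.    ] tool [ 0.0205 -0.0048  0.4884]
```

View pics/w5.png

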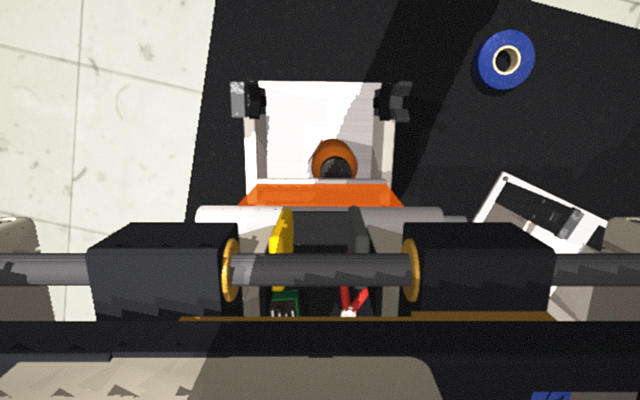

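The picture puts the saddles at (98,255) and (98,390) and the bottle at (160,335), so the bay is centred under the tool. The seat is about 70 mm along tool x and −1 mm along y. I'll go over it, then partway down.

```bash
python3 -m inch '0.015 0 0 0 0.036; 0.035 -0.001 0 0 0.036; 0.055 -0.001 0 0 0.036; 0.07 -0.001 0 0.007 0.036; 0.07 -0.001 0 0.007 0.036'; python3 -m inch '0 0 0.02 0 0.036; 0 0 0.045 0 0.036; 0 0 0.075 0 0.036; 0 0 0.105 0 0.036; 0 0 0.105 0 0.036'
python3 m.py w6.png; python3 - <<'E'
from h import *
np.set_printoptions(precision=4,suppress=True)
s=arm.observe();R=cv2.Rodrigues(np.array(s['ee_rot']))[0]
for c in('scene','side'):
  im=save(c,c+'6.png')
  for dy in(-.065,0,.065): print(c,proj(c,np.array(s['position'])+R@[0-.001,dy,.2017]))
a=cv2.imread('pics/scene6.png');b=cv2.imread('pics/side6.png');w=cv2.imread('pics/w6.png')
f=lambda im,r,c:cv2.resize(im[r-75:r+75,c-100:c+100],(400,300),interpolation=cv2.INTER_CUBIC)
cv2.imwrite('pics/m6.png',np.vstack([np.hstack([f(a,255,385),f(b,250,350)]),cv2.resize(w[0:240],(800,300))]))
E
```

```text
clock: 9.05
position: [0.4854, -0.1885, 0.4879]
ee_rot: [0.342, -3.122, 0.001]
force: [0.5, 0.4, -2.0]
width: 0.426
gripper_force: 45.0
clock: 9.55
position: [0.486, -0.1874, 0.3793]
ee_rot: [0.346, -3.117, -0.005]
force: [-0.9, 0.6, -1.6]
width: 0.428
gripper_force: 45.0
9.55 [ 0.486  -0.1874  0.3793] 0.42782434424759436 44.960142374038696 [ 0.4924  0.3138 -0.2887  1.8376  0.1025  1.0111  1.9536]
tool y [-0.219   0.9757  0.0037] z [-0.0059  0.0025 -1.    ]
bottle_bay_hole [199.7 211.8] 0.75 [ 0.501  -0.2612  0.122 ] tool [ 0.0002 -0.0763  0.257 ]
bottle_bay_slot [207.3 432.2] 0.64 [ 0.4688 -0.1151  0.139 ] tool [-0.0003  0.0733  0.2405]
scene [262.1605 404.6166]
scene [253.6717 386.0034]
scene [245.4531 367.9826]
side [257.7869 364.3008]
side [245.3596 346.875 ]
side [233.9451 330.8695]
```

View pics/m6.png

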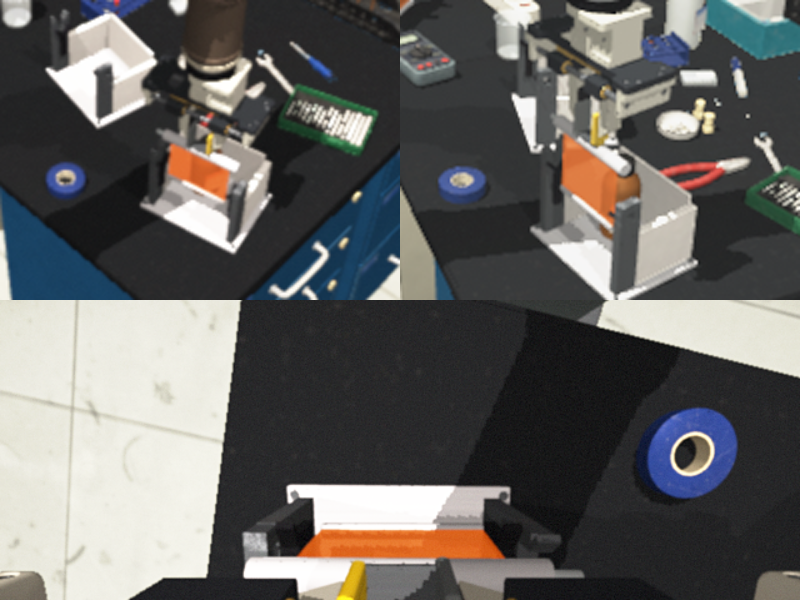

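The guard is lined up over the uprights: bar columns 243–554, base 288–508 in the scaled view, and it is about 1 mm too far to +y. The panel is in front of the bottle. I'll lower it in two stages while watching the force.

```bash
python3 -m inch '0 -0.001 0.007 0 0.036; 0 -0.001 0.016 0 0.036; 0 -0.001 0.026 0 0.036; 0 -0.001 0.036 0 0.036; 0 -0.001 0.036 0 0.036'; python3 -m inch '0 0 0.005 0 0.036; 0 0 0.01 0 0.036; 0 0 0.015 0 0.036; 0 0 0.02 0 0.036; 0 0 0.02 0 0.036'
```

```text
clock: 10.4
position: [0.4862, -0.1888, 0.3448]
ee_rot: [0.345, -3.12, -0.002]
force: [-0.4, 0.3, -2.4]
width: 0.429
gripper_force: 45.0
clock: 10.9
position: [0.4872, -0.1888, 0.3263]
ee_rot: [-0.345, 3.121, 0.0]
force: [4.4, 0.3, -5.0]
width: 0.428
gripper_force: 45.0
```

```bash
python3 -m inch '-0.001 0 0.001 0 0.036; -0.001 0 0.002 0 0.036; -0.001 0 0.003 0 0.036; -0.001 0 0.003 0 0.036'
python3 m.py w7.png
```

```text
clock: 11.3
position: [0.4882, -0.1886, 0.3245]
ee_rot: [-0.346, 3.121, -0.001]
force: [2.4, 1.8, 5.3]
width: 0.427
gripper_force: 45.0
11.3 [ 0.4882 -0.1886  0.3245] 0.4272925897792523 44.99477505683899 [ 0.4821  0.3763 -0.2801  1.9019  0.1326  0.8795  1.9275]
tool y [-0.2189  0.9757 -0.0009] z [ 0.0015 -0.0006 -1.    ]
bottle_bay_hole [221.2 189.1] 0.94 [ 0.5016 -0.2598  0.122 ] tool [ 0.0027 -0.0722  0.2025]
```

It is at seat height with an upward force of about 5 N, matching the original grasp, so it is resting in the saddles. I'll release and look before withdrawing.

```bash
python3 -m inch '0 0 0 0 0.046; 0 0 0 0 0.058; 0 0 0 0 0.07; 0 0 0 0 0.073; 0 0 0 0 0.073'
python3 - <<'E'
from h import *
np.set_printoptions(precision=4,suppress=True)
s=arm.observe();R=cv2.Rodrigues(np.array(s['ee_rot']))[0]
cal=arm.get_calibration('wrist');w=save('wrist','w8.png');a=save('side','s8.png');b=save('scene','c8.png')
for q,z in(('grey_tab',.157),('yellow_tab',.157),('guard',.122),('pin_tip',.122)):
    for r in arm.place_of('wrist',q)[:2]: print(q,np.round(r['point'],1),round(r['conf'],2),R.T@(onz('wrist',r['point'],z,cal)-s['position']))
f=lambda im,r,c:cv2.resize(im[r-50:r+50,c-66:c+66],(400,300),interpolation=cv2.INTER_CUBIC)
cv2.imwrite('pics/m8.png',np.vstack([np.hstack([f(b,265,385),f(a,270,350)]),cv2.resize(w[100:340],(800,300))])[:,:,::-1])
E
```

```text
clock: 12.05
position: [0.4873, -0.1886, 0.3234]
ee_rot: [0.345, -3.121, -0.001]
force: [0.8, -0.1, 0.2]
width: 0.777
gripper_force: 0.0
grey_tab [247.3 375. ] 0.69 [0.0027 0.0244 0.1664]
grey_tab [245.5 262.9] 0.37 [ 0.0035 -0.0259  0.1663]
yellow_tab [246.3 259.9] 0.67 [ 0.0031 -0.0273  0.1663]
guard [228.3 328.1] 0.83 [-0.0009  0.0041  0.2014]
pin_tip [223.5 190.2] 0.97 [ 0.0018 -0.0712  0.2013]
```

View pics/m8.png

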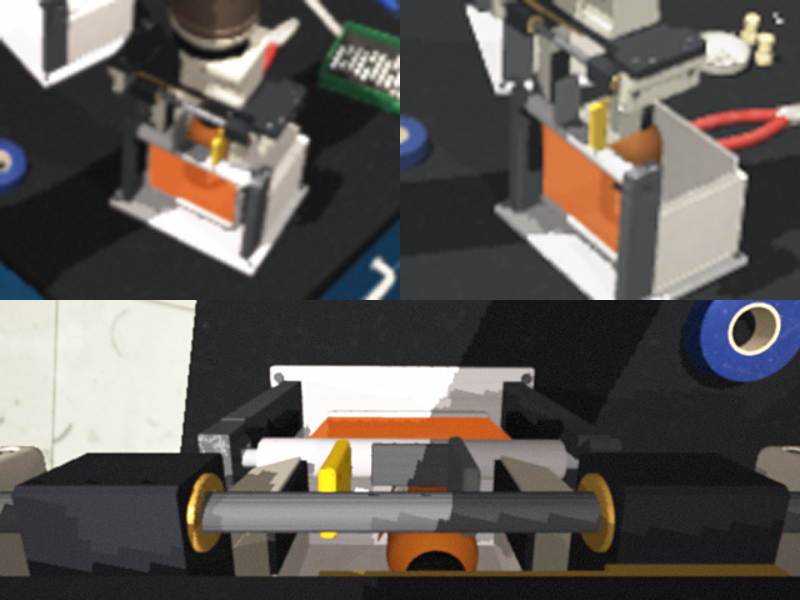

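The tabs measure 51.7 mm apart, so the pin is out, and the pin enters the right upright at (455,250) in the lower view. The fingers are clear of the tabs, so I'll withdraw straight up and check.

```bash
python3 -m inch '0 0 -0.01 0 0.073; 0 0 -0.025 0 0.073; 0 0 -0.045 0 0.073; 0 0 -0.075 0 0.073; 0 0 -0.1 0 0.073'; python3 -m inch '-0.03 0 -0.03 0 0.073; -0.06 0 -0.06 0 0.073; -0.06 0 -0.06 0 0.073'
python3 - <<'E'
from h import *
np.set_printoptions(precision=4,suppress=True)
s=arm.observe();R=cv2.Rodrigues(np.array(s['ee_rot']))[0]
cal=arm.get_calibration('wrist');w=save('wrist','w9.png');a=save('side','s9.png');b=save('scene','c9.png')
for q,z in(('grey_tab',.157),('yellow_tab',.157),('guard',.122),('pin_tip',.122),('bottle_bay_seat',.122),('bottle_bay_hole',.122),('bottle_bay_slot',.139)):
    for r in arm.place_of('wrist',q)[:2]: print(q,np.round(r['point'],1),round(r['conf'],2),R.T@(onz('wrist',r['point'],z,cal)-s['position']))
f=lambda im,r,c:cv2.resize(im[r-50:r+50,c-66:c+66],(400,300),interpolation=cv2.INTER_CUBIC)
cv2.imwrite('pics/m9.png',np.vstack([np.hstack([f(b,265,385),f(a,270,350)]),cv2.resize(w[20:200,80:560],(800,300),interpolation=cv2.INTER_CUBIC)])[:,:,::-1])
E
```

```text
clock: 12.9
position: [0.4877, -0.1886, 0.4259]
ee_rot: [-0.345, 3.122, -0.0]
force: [0.7, -0.4, 0.3]
width: 0.791
gripper_force: 0.0
clock: 13.2
position: [0.5495, -0.1739, 0.4885]
ee_rot: [-0.349, 3.114, -0.002]
force: [0.8, 0.6, 0.7]
width: 0.797
gripper_force: 0.0
grey_tab [ 99.1 349.4] 0.72 [0.0698 0.0247 0.3309]
grey_tab [103.7 245.6] 0.45 [ 0.0658 -0.0646  0.3311]
yellow_tab [ 96.5 289.7] 0.69 [ 0.0718 -0.0265  0.331 ]
guard [104.8 324.9] 0.6 [0.0651 0.0041 0.366 ]
guard [ 98.4 348. ] 0.5 [0.071  0.0261 0.3659]
pin_tip [101.3 245.4] 0.79 [ 0.0682 -0.0719  0.3661]
pin_tip [ 63.5 500.9] 0.51 [0.1025 0.1676 0.3653]
bottle_bay_seat [102.1 321.6] 0.58 [0.0675 0.001  0.366 ]
bottle_bay_hole [ 98.2 243.8] 0.87 [ 0.071  -0.0733  0.3661]
bottle_bay_hole [100.2 347.8] 0.37 [0.0693 0.026  0.3659]
bottle_bay_slot [103.7 401.3] 0.66 [0.0661 0.0734 0.3488]
```

View pics/m9.png

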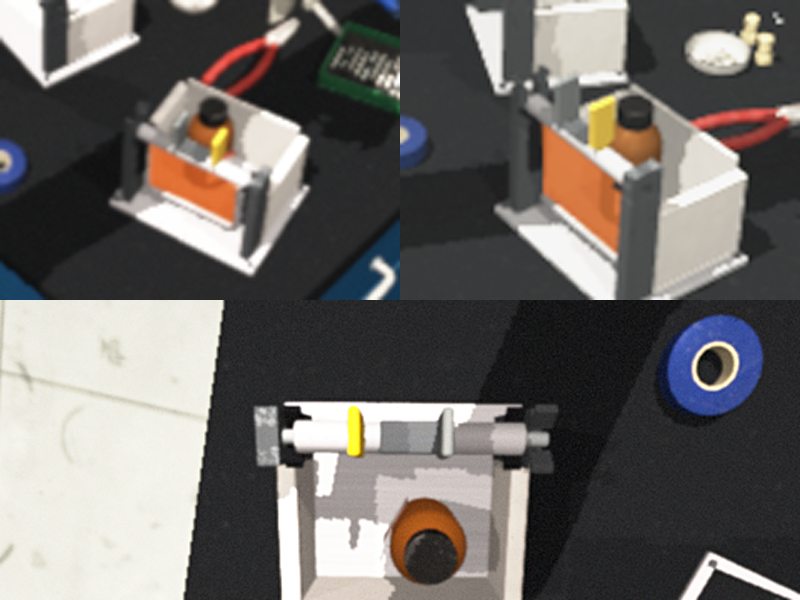

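The picture shows the bar in both saddles, the panel vertical and the bottle upright where it was, with the pin running into the right upright at (285,436). The guard sits about 3 mm to +y, within its play. I'll do a last check of the tab spacing in pixels (about 54.6 if fully out, about 50 if the pin were stuck on the upright face), then hand in.

```bash
python3 - <<'E'
from h import *
w=arm.get_image('wrist');cx={}
for q in('yellow_tab','grey_tab'):
    pt=arm.place_of('wrist',q)[0]['point'];cx[q]=pt
hsv=cv2.cvtColor(w,cv2.COLOR_RGB2HSV);m=cv2.inRange(hsv,(20,150,100),(35,255,255));c=np.where(m[70:130,270:320])[1]+270
print('yellow cols',c.min(),c.max(),np.median(c),cx)
print('row gray',w[84,335:362].mean(1).astype(int))
s=arm.observe();print(s['clock'],s['dq'])
E
```

```text
yellow cols 288 297 293.0 {'yellow_tab': [104.4, 292.6], 'grey_tab': [109.9, 349.4]}
row gray [44 38 40 43 42 40 46 42 42 39 42 38 39 36 36 39 42 38 40 41 40 43 37 38
 39 43 34]
13.85 [ 9.44864553e-05  2.46078964e-03 -5.07210490e-05 -4.32737529e-03
  1.42612266e-03 -4.94696453e-05 -5.24393374e-04]
```

The spacing is about 55 px, so the pin is fully out. Handing in.

```bash
python3 -c "
from cell import arm
print(arm.sign_off())"
```

```text
the job is handed in; nothing more can be done
None
```

The guard now hangs upright in the bottle bay with its pin sprung out into the hole, the bottle looks unmoved, and the job was handed in at about 14 s; no verdict came back.

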